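# Lock the wide filter holder

### The job

Two steel pressure-filter holders stand on the lab bench with their lock collars open. Lock the wider one: by its upright knob, turn its collar clockwise (seen from above) until the knob's arm lies over the locked mark, the dark tab sticking out of the holder's rim, then let go. Leave the narrow holder's collar as it is.

Things in the scene. Friction and masses are not known exactly. Their poses are not given: they have to be found in the camera images.
- wide_holder: Wider of two low round steel filter holders, fixed, left or right on the bench, its yaw within 0.7 rad. Foot 140 mm across; aluminium collar disc 126 mm across, 62 to 80 mm above the bench; lid boss 77 mm across inside it, up to 93 mm. Origin: underside centre, on the collar's vertical axis; z up. The narrow holder (foot 96, collar 82 mm across) is alike, with the same heights.
- wide_knob (a point): Centre (100 mm up) of the black upright round knob, 18 mm diameter, 76 to 122 mm above the bench, on the wide collar's radial arm (16 mm wide, top 76 mm up), 90 mm from the axis. Takes about 3 N to turn and stays where left. Starts 0.95 to 1.3 rad short of the mark; locking is clockwise from above; a stop lies 0.1 rad past the mark.
- wide_mark (a point): Wide holder's locked mark: top (61 mm up) of a fixed dark steel tab, 32 mm wide, 8 mm thick, sticking out radially from under the collar to 108 mm from the axis. The point is on the tab's centre line, 90 mm from the axis, straight below the knob's centre when exactly locked. Arm and knob pass above the tab.
- narrow_knob (a point): Centre (100 mm up) of the like black knob on the narrow holder's collar, 65 mm from that holder's axis. Not to be moved.
Not all that is in view belongs to the job. Leave any green or orange look-alike of the wide_holder alone.

How it is judged:
By the outcome, as a careful person would: the job done as asked, in the order asked, and still so for the second after the job is handed in, with the robot touching nothing.
It also fails if it takes over 34 s, if anything falls off the work surface, if the arm or the gripper's body presses on something with over 40 N, if the wrist force passes 120 N, or if a joint passes its speed limit or range.

### The arm

A 6-joint arm with a two-finger parallel gripper is mounted at the origin on the work surface. World frame = base frame: x ahead of the robot, y to its left, z up, the work surface at z = 0. Lengths are in m, angles in degrees, forces in N, time in s.
With the tool pointing down it reaches from about 0.25 to 0.725 m from the base axis. Payload 9.7 kg.
Tool frame: the origin (TCP) lies at the very end of the fingers, on their centre line; the grasp point (between the pads) lies 19 mm behind it (bot.grip_point_offset is the z of the grasp point in the tool frame, in m); z points along the fingers, x is the direction in which the jaws open and shut, and the axes are right-handed (so a half turn about z gives the same grasp; the last joint's range is limited). The gripper opens to 85 mm and grips with 20 to 120 N. Pads are 22 mm wide; open, the fingers measure 114 mm over their backs; the gripper's body (76 mm by 85 mm) begins 54 mm behind the grasp point. The pads swing forward as they close: fully open they stand 13 mm farther back than shut.
Start: joints at [76.089, 4.979, 10.078, 95.1, 0, 90], TCP at [0.132, 0.534, 0.231] pointing down, gripper open.
Joint ranges: [-179.16, 179.16], [-48.56, 103.87], [-65.8, 70.77], [-126.05, 130.52], [-82.76, 87.17], [-180, 180]. Speed limits (degrees/s): [127.2, 127.2, 147.25, 180, 180, 180].

### API

Orientations are given as [roll, pitch, yaw] about the fixed x, y, z axes, in that order (R = Rz(yaw) Ry(pitch) Rx(roll)).
In Python, from workcell import get_obs, viewer, job_done, bot gives the robot as it stands.
- The arm moves only by the shell command python3 -m handwheel 'ROWS' [FORCE]. ROWS is JSON, a list of rows, each a list of 5 numbers: the closure, from 0 (fully open) to 1 (shut), then the shift along the world's x, y, z in m, then the turn about the world's z in degrees. A call has 1 to 5 rows; each row is the pose to reach, as a shift and turn from the pose measured when the call began; what a row does not reach only later rows make up. A row lasts 1/10 s, in which the tool goes at most 50 mm and 8.59 degrees, less where a joint would pass 70% of its speed; a pose out of reach is approached as far as the arm can. A call with a gripper value outside its range is refused whole. The fingers move at their own pace and stop on an object; FORCE is the grip in N (left out, the last holds). Time passes only in rows, so rows that repeat a pose let the fingers close. It gives the time, the measured TCP pose, the force and the opening at its end, in the units of the state.
- get_obs(): the state, without advancing time (a new reading comes with each control period).
- viewer.camera(name): name is "side" or "top" or "wrist"; returns a dict with "color" (384x512x3 uint8, blue, green, red), "K" (3x3 intrinsics, pixels), "origin" and "orientation" of the camera in the world. Camera axes: x right, y down, z forward; pixel columns grow to the right and rows downward; lengths in m; the calibration is good to about 2 mm. A picture is of the moment at which its call begins. There is no depth.
- job_done(): hands the job in, once; it reports no verdict.
The state is a dict: "time": time; "q": joint angles; "qd": joint speeds; "joint_efforts": joint torques, N m; "ee_pos": TCP position; "tcp_rot": TCP orientation; "wrist_force": force on the tool from outside, world axes, zero at the start; "torque": the same for the moment, N m; "opening": finger opening in m.
Only numpy, scipy, OpenCV 4.12 (cv2) and the standard library are available. Lean on these libraries where they do the work, as an engineer would, in place of code of your own. Each camera call takes 0.05 s, during which the arm holds its last target.

## Working session

There is one attempt and no reset: what is moved stays moved. The work goes in short steps, Python scripts to look and compute and a shell command to move; the robot and the scene stay as the last step left them, time stands still between calls to the robot, and variables do not carry over. Pictures are saved under pics/ and viewed, and the job is handed in when it is done.

```bash
mkdir -p pics; ls
python3 - <<'E'
from workcell import get_obs, viewer, bot
import cv2,numpy as np
for n in ("top","side"):
    c=viewer.camera(n); cv2.imwrite(f"pics/{n}0.png",c["color"]); print(n,c["K"],c["origin"],c["orientation"])
print(get_obs()); print(bot.grip_point_offset)
E
```

```text
pics
top [[495.64240421   0.         249.38499483]
 [  0.         495.64240421 189.78815172]
 [  0.           0.           1.        ]] [ 0.26748464 -0.09872511  1.3105902 ] [-170.70818986    0.57193477  -88.29999164]
side [[405.57489655   0.         256.32996485]
 [  0.         405.57489655 191.26391145]
 [  0.           0.           1.        ]] [ 0.04594464 -0.71820994  0.94655187] [-138.93848299    0.25576776  -35.31481991]
{'time': 0.1, 'q': array([ 7.60884740e+01,  5.00707098e+00,  1.00399327e+01,  9.50978692e+01,
       -1.14456880e-03,  8.99985078e+01]), 'qd': array([-0.05301638, -0.0359882 ,  0.14454804,  0.10296712,  0.04126936,
        0.03351521]), 'joint_efforts': array([ 3.44182963e-04, -5.21557903e+01,  4.65654588e+01,  1.60868175e-02,
        5.10222640e-05, -1.15693933e-05]), 'ee_pos': array([0.13219304, 0.53368317, 0.23067078]), 'tcp_rot': array([1.79998857e+02, 6.50075521e-02, 7.60899662e+01]), 'wrist_force': array([-0.91598982,  0.06122404, -0.29991243]), 'torque': array([ 0.02717489, -0.03200741,  0.00135793]), 'opening': 0.08562547685969724}
-0.0187
```

View pics/top0.png

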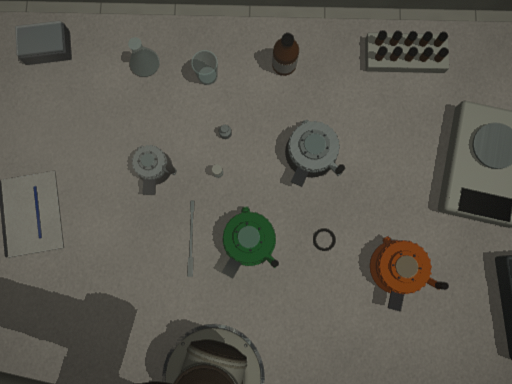

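View pics/side0.png

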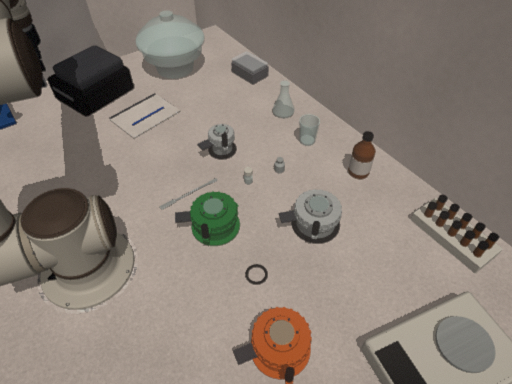

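The top view shows four look-alikes: the wide grey steel holder at (315,148), the narrow grey one at (150,163), a green one at (248,238) and an orange one at (402,267). By the description I choose (315,148), and I'll check it in a close crop.

Run:
```python
import cv2,numpy as np
a=cv2.imread("pics/top0.png")[105:205,260:360]; b=cv2.imread("pics/side0.png")[175:255,265:365]
a=cv2.resize(a,(400,400),interpolation=cv2.INTER_CUBIC);b=cv2.resize(b,(400,320),interpolation=cv2.INTER_CUBIC)
b=cv2.copyMakeBorder(b,0,80,0,0,cv2.BORDER_CONSTANT)
o=np.hstack([a,b]); o=(255*(o/255.)**.6).astype('uint8'); cv2.imwrite("pics/crop0.png",o)
```

```text
(no output)
```

View pics/crop0.png

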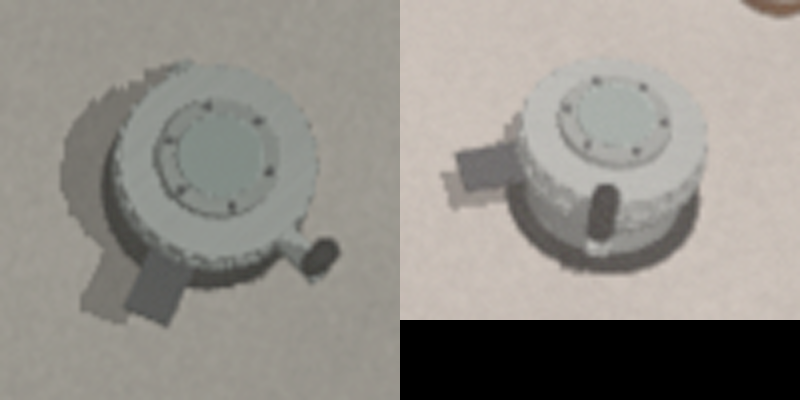

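```bash
cat > h.py <<'E'
import numpy as np
from scipy.spatial.transform import Rotation as R
from scipy.optimize import least_squares
CAM={"top":dict(K=np.array([[495.642,0,249.385],[0,495.642,189.788],[0,0,1]]),o=np.array([0.26748464,-0.09872511,1.3105902]),r=[-170.70818986,0.57193477,-88.29999164]),
"side":dict(K=np.array([[405.575,0,256.33],[0,405.575,191.264],[0,0,1]]),o=np.array([0.04594464,-0.71820994,0.94655187]),r=[-138.93848299,0.25576776,-35.31481991])}
def proj(c,p):
    c=CAM[c] if isinstance(c,str) else c
    q=R.from_euler('xyz',c["r"],degrees=True).as_matrix().T@(np.asarray(p)-c["o"]); u=c["K"]@q; return u[:2]/u[2]
def back(c,px,z):
    c=CAM[c] if isinstance(c,str) else c
    d=R.from_euler('xyz',c["r"],degrees=True).as_matrix()@np.linalg.inv(c["K"])@np.array([px[0],px[1],1.]); return c["o"]+d*(z-c["o"][2])/d[2]
E
python3 - <<'E'
from h import *
f=lambda x,y,ox,oy:((x+.5)/4-.5+ox,(y+.5)/4-.5+oy)
T=lambda x,y:f(x,y,260,105); S=lambda x,y:f(x-400,y,265,175)
M={"top":[("lid",T(220,155),.093),("col",T(218,163),.080),("knobtop",T(327,250),.122),("tabA",T(127,310),.061),("tabB",T(168,327),.061)],
"side":[("lid",S(615,117),.093),("col",S(615,130),.080),("knobtop",S(606,190),.122),("tabA",S(455,152),.061),("tabB",S(463,190),.061)]}
for c in M:
  P={n:back(c,p,z)[:2] for n,p,z in M[c]}
  for n in P: print(c,n,P[n].round(4))
  o=P["lid"]; k=P["knobtop"]-o; t=(P["tabA"]+P["tabB"])/2-o
  print(" knob r,ang",np.hypot(*k),np.degrees(np.arctan2(k[1],k[0]))," tab r,ang",np.hypot(*t),np.degrees(np.arctan2(t[1],t[0])),"tabw",np.hypot(*(P["tabA"]-P["tabB"])))
E
```

```text
top lid [ 0.5896 -0.2418]
top col [ 0.5877 -0.2421]
top knobtop [ 0.5239 -0.3042]
top tabA [ 0.4944 -0.187 ]
top tabB [ 0.4841 -0.2134]
 knob r,ang 0.09053819173020165 -136.46768070984416  tab r,ang 0.10863852925972221 157.47918431731216 tabw 0.028276518477468506
side lid [ 0.5835 -0.2442]
side col [ 0.5841 -0.2457]
side knobtop [ 0.5213 -0.3021]
side tabA [ 0.493  -0.1859]
side tabB [ 0.4776 -0.215 ]
 knob r,ang 0.08496904099484105 -137.02979468000072  tab r,ang 0.1075414448895273 155.98284474417912 tabw 0.03299668205367509
```

The crop confirms it: a grey steel wide holder, with its tab at the lower left and its knob at the lower right. The axis is at about (0.586,-0.243), with knob radius 90 and tab end 108, both as specified. The turn comes to about 66° (1.15 rad), inside the stated range. Next I move above the knob, jaws tangential at yaw ≈133.

```bash
python3 -m handwheel '[[0,0.0195,-0.042,0,3],[0,0.039,-0.084,0,6],[0,0.0585,-0.126,0,9],[0,0.078,-0.168,0,12],[0,0.0975,-0.21,0,15]]'; python3 -c "
from workcell import get_obs
o=get_obs();print(o['q'],o['tcp_rot'])"
```

```text
time: 0.6
ee_pos: [0.2299, 0.3219, 0.2303]
tcp_rot: [-180.0, 0.1, 91.2]
wrist_force: [0.1, -0.3, 0.1]
opening: 0.0856
[ 5.45077800e+01 -1.59041193e+01 -9.29219677e+00  9.66772398e+01
 -4.64472932e-02  5.32580672e+01] [-1.79998146e+02  8.01264643e-02  9.12497405e+01]
```

```bash
python3 -m handwheel '[[0,0.0195,-0.042,0,3],[0,0.039,-0.084,0,6],[0,0.0585,-0.126,0,9],[0,0.078,-0.168,0,12],[0,0.0975,-0.21,0,15]]' && python3 -m handwheel '[[0,0.0195,-0.042,0,3],[0,0.039,-0.084,0,6],[0,0.0585,-0.126,0,9],[0,0.078,-0.168,0,12],[0,0.0975,-0.21,0,15]]'
```

```text
time: 1.1
ee_pos: [0.3275, 0.1101, 0.2303]
tcp_rot: [180.0, 0.1, 106.4]
wrist_force: [1.6, 1.1, -0.7]
opening: 0.0852
time: 1.6
ee_pos: [0.4253, -0.102, 0.2301]
tcp_rot: [180.0, 0.1, 121.5]
wrist_force: [0.7, 0.6, 0.3]
opening: 0.0855
```

```bash
python3 -m handwheel '[[0,0.0195,-0.042,0,3],[0,0.039,-0.084,0,6],[0,0.0585,-0.126,0,9],[0,0.074,-0.165,0,12],[0,0.074,-0.165,0,12]]'
python3 - <<'E'
from workcell import get_obs, viewer
import cv2
print(get_obs()['ee_pos'],get_obs()['q'])
c=viewer.camera("wrist"); cv2.imwrite("pics/w1.png",c["color"]); print(c["K"],c["origin"],c["orientation"])
E
```

```text
time: 2.1
ee_pos: [0.5, -0.2708, 0.2274]
tcp_rot: [-179.9, -0.1, 133.4]
wrist_force: [-0.5, 0.1, -0.6]
opening: 0.0852
[ 0.49998223 -0.27079227  0.22744292] [-2.84266351e+01  7.57946424e+00  1.24828695e+01  9.49865711e+01
 -2.69500061e-02 -7.18163211e+01]
[[294.91712852   0.         255.22554062]
 [  0.         294.91712852 187.43892302]
 [  0.           0.           1.        ]] [ 0.44695146 -0.32145995  0.36987279] [ 1.63329927e+02 -1.61802630e-01  1.33407639e+02]
```

View pics/w1.png

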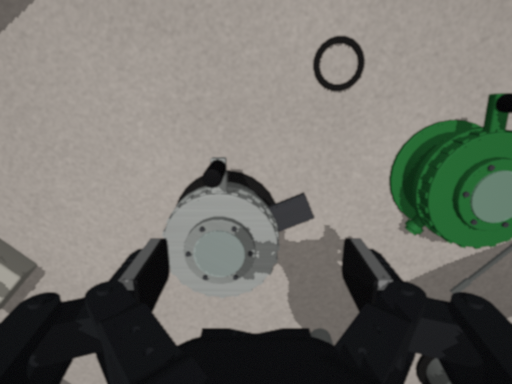

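Run:
```python
from h import *
import cv2
c=dict(K=np.array([[294.917,0,255.226],[0,294.917,187.439],[0,0,1]]),o=np.array([0.44695146,-0.32145995,0.36987279]),r=[163.329927,-0.16180263,133.407639])
for n,p in dict(axis=[.586,-.243,.093],knobtop=[.522,-.303,.122],knobbot=[.522,-.303,.078],mark=[.503,-.208,.061]).items(): print(n,proj(c,p).round(1))
for n,px,z in (("lid",(219,254),.093),):
  print(n,back(c,px,z))
im=cv2.imread("pics/w1.png")[140:310,150:330]; im=cv2.resize(im,None,fx=4,fy=3.5*4/3.5*.85,interpolation=cv2.INTER_CUBIC) if 0 else cv2.resize(im,(630,595),interpolation=cv2.INTER_CUBIC)
cv2.imwrite("pics/w1c.png",(255*(im/255.)**.6).astype('uint8'))
```

```text
axis [217.8 253.2]
knobtop [210.6 179.7]
knobbot [216.7 168.4]
mark [293.7 209.8]
lid [ 0.58580945 -0.24142696  0.093     ]
```

View pics/w1c.png

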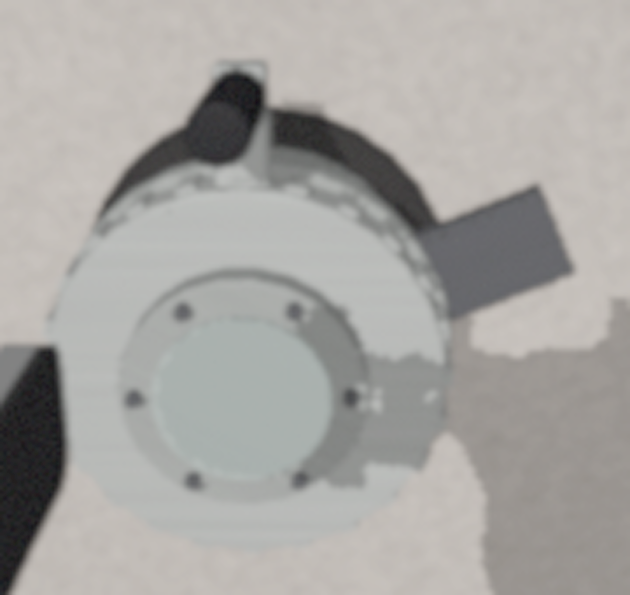

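Run:
```python
from h import *
c=dict(K=np.array([[294.917,0,255.226],[0,294.917,187.439],[0,0,1]]),o=np.array([0.44695146,-0.32145995,0.36987279]),r=[163.329927,-0.16180263,133.407639])
f=lambda x,y:((x+.5)/3.5-.5+150,(y+.5)/3.5-.5+140)
o=back(c,f(241,397),.093)[:2];k=back(c,f(218,133),.122)[:2];a=back(c,f(540,185),.061)[:2];b=back(c,f(573,270),.061)[:2]
t=(a+b)/2-o; w=b-a
an=lambda v:np.degrees(np.arctan2(v[1],v[0]))
print(o,k,np.hypot(*(k-o)),an(k-o),np.hypot(*t),an(t),an(w)-90,an(w)+90,np.hypot(*w))
# joint fit with all
T=lambda x,y:((x+.5)/4-.5+260,(y+.5)/4-.5+105); S=lambda x,y:((x-400+.5)/4-.5+265,(y+.5)/4-.5+175)
obs=[(c,[f(241,397),f(218,133),f(540,185),f(573,270)]),("top",[T(220,155),T(327,250),T(127,310),T(168,327)]),("side",[S(615,117),S(606,190),S(455,152),S(463,190)])]
def pts(x):
  o=np.array(x[:2]); u=lambda g:np.array([np.cos(g),np.sin(g)])
  k=o+.09*u(x[2]); d=u(x[3]); n=np.array([-d[1],d[0]])
  return [[*o,.093],[*k,.122],[*(o+.108*d-.016*n),.061],[*(o+.108*d+.016*n),.061]]
def res(x,only=None):
  return np.concatenate([(proj(cc,p)-m)*(1 if j!=2 else 1) for j,(cc,ms) in enumerate(obs) if only is None or j in only for p,m in zip(pts(x),ms)])
for only in (None,[0],[1],[2]):
  s=least_squares(res,[.586,-.243,np.radians(-137),np.radians(157)],args=(only,))
  print(only,s.x[:2],np.degrees(s.x[2:]),(np.degrees(s.x[2]-s.x[3])%360),s.fun.round(1))
```

```text
[ 0.58535031 -0.24253046] [ 0.51975565 -0.30338307] 0.08947457374263083 -137.14771099514434 0.10681519731623294 156.60105987589264 -23.935291233553897 156.0647087664461 0.031146141082725155
None [ 0.58649655 -0.24255328] [-137.43326435  156.48458679] 66.08214886277347 [ -0.7   0.7  -0.4   0.3  10.   25.   -9.3 -24.1   0.3   1.2  -0.3   1.5
  -0.9   0.2   0.3   1.2   0.4  -0.9  -0.    0.5   0.   -0.4   0.8  -0.8]
[0] [ 0.58622012 -0.2427557 ] [-137.63061333  156.23248734] 66.13689933569083 [ -0.7   0.4   0.   -0.   10.1  25.1  -9.1 -24. ]
[1] [ 0.58908072 -0.24175322] [-136.23465927  157.42238863] 66.3429521049506 [-0.   0.2 -0.1 -0.1 -0.6 -0.5  0.7  0.3]
[2] [ 0.58509279 -0.24240633] [-136.8973554   157.02307147] 66.07957312605248 [-0.  -0.7 -0.1  0.8 -0.4  0.1  0.5 -0.3]
```

```bash
python3 -m handwheel '[[0,0.02,-0.033,-0.015,-1],[0,0.02,-0.033,-0.05,-1],[0,0.02,-0.033,-0.085,-1],[0,0.02,-0.033,-0.12,-1],[0,0.02,-0.033,-0.14,-1]]'
python3 - <<'E'
from workcell import viewer
import cv2
c=viewer.camera("wrist"); cv2.imwrite("pics/w2.png",c["color"]); print(c["origin"],c["orientation"])
E
```

```text
time: 2.65
ee_pos: [0.518, -0.3001, 0.0852]
tcp_rot: [-179.9, -0.3, 132.4]
wrist_force: [-0.1, 0.2, 0.8]
opening: 0.0852
[ 0.46448725 -0.35015414  0.22770879] [163.35300602  -0.36969031 132.37084191]
```

View pics/w2.png

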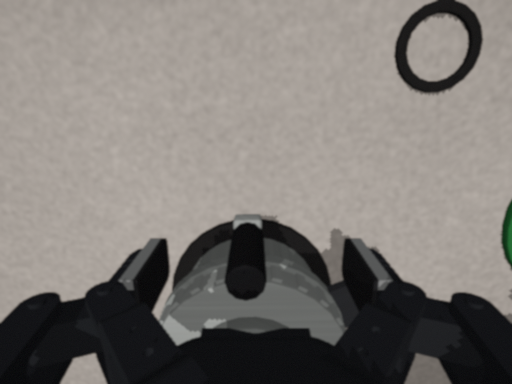

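The knob stands between the open pads, with its top at about (246,282) and the pads at columns 168 and 343. I'll measure it once more from this view.

Run:
```python
from h import *
from workcell import get_obs
c=dict(K=np.array([[294.917,0,255.226],[0,294.917,187.439],[0,0,1]]),o=np.array([0.46448725,-0.35015414,0.22770879]),r=[163.35300602,-0.36969031,132.37084191])
print(back(c,(246,281),.122), get_obs()['ee_pos'])
```

```text
[ 0.51975716 -0.30397464  0.122     ] [ 0.51723093 -0.29964705  0.08271805]
```

```bash
python3 -m handwheel '[[0.4,0.0025,-0.0045,0.004,0],[0.7,0.0025,-0.0045,0.004,0],[1,0.0025,-0.0045,0.004,0],[1,0.0025,-0.0045,0.004,0],[1,0.0025,-0.0045,0.004,0]]' 40;  python3 -m handwheel '[[1,0,0,0,0],[1,0,0,0,0]]'
```

```text
time: 3.2
ee_pos: [0.5201, -0.3043, 0.0879]
tcp_rot: [-179.9, -0.4, 132.4]
wrist_force: [-1.2, 1.4, 4.5]
opening: 0.0172
time: 3.4
ee_pos: [0.5201, -0.3043, 0.0879]
tcp_rot: [-179.9, -0.4, 132.4]
wrist_force: [0.1, 1.3, -0.0]
opening: 0.0171
```

Run:
```python
import numpy as np
o=np.array([.586,-.2425]); s=np.array([.5201,-.3043])
for a0,l in ((-136.8,[5,10,15,20,25]),(-161.8,[5,10,15,20,25])):
  p=lambda g:np.array([np.cos(np.radians(g)),np.sin(np.radians(g))])*.0903
  for d in l: print(-d,(p(a0-d)-p(a0)).round(4))
```

```text
-5 [-0.0051  0.006 ]
-10 [-0.0097  0.0124]
-15 [-0.0138  0.0191]
-20 [-0.0172  0.0262]
-25 [-0.02    0.0336]
-5 [-0.0021  0.0076]
-10 [-0.0036  0.0153]
-15 [-0.0044  0.0232]
-20 [-0.0045  0.031 ]
-25 [-0.0039  0.0389]
```

```bash
python3 -m handwheel '[[1,-0.0051,0.006,0,-5],[1,-0.0097,0.0124,0,-10],[1,-0.0138,0.0191,0,-15],[1,-0.0172,0.0262,0,-20],[1,-0.02,0.0336,0,-25]]'
python3 - <<'E'
import numpy as np
from workcell import get_obs
p=get_obs()['ee_pos'];d=p[:2]-[.586,-.2425];print(p,np.hypot(*d),np.degrees(np.arctan2(d[1],d[0])))
E
```

```text
time: 3.9
ee_pos: [0.5, -0.2707, 0.088]
tcp_rot: [-179.9, -0.3, 107.2]
wrist_force: [2.2, -0.9, -1.1]
opening: 0.0166
[ 0.50004908 -0.27069784  0.0879524 ] 0.09045816554372546 -161.83693379651658
```

Forces stay low, so I continue with the second segment.

```bash
python3 -m handwheel '[[1,-0.0021,0.0076,0,-5],[1,-0.0036,0.0153,0,-10],[1,-0.0044,0.0232,0,-15],[1,-0.0045,0.031,0,-20],[1,-0.0039,0.0389,0,-25]]'
python3 - <<'E'
import numpy as np, cv2
from workcell import get_obs, viewer
c=viewer.camera("wrist"); cv2.imwrite("pics/w3.png",c["color"])
p=get_obs()['ee_pos'];d=p[:2]-[.586,-.2425];a=np.degrees(np.arctan2(d[1],d[0]));print(p,np.hypot(*d),a)
for t in (5,10,14,16,18): print(t,(np.array([np.cos(np.radians(a-t)),np.sin(np.radians(a-t))])*.0903-d).round(4))
E
```

```text
time: 4.4
ee_pos: [0.4959, -0.2315, 0.0879]
tcp_rot: [-179.9, -0.3, 82.0]
wrist_force: [-0.2, -0.8, -1.0]
opening: 0.0169
[ 0.49598656 -0.23057576  0.08794132] 0.09079982269357667 172.4538615034048
5 [0.0019 0.0077]
10 [0.0039 0.0153]
14 [0.006  0.0212]
16 [0.0072 0.0241]
18 [0.0085 0.027 ]
```

View pics/w3.png

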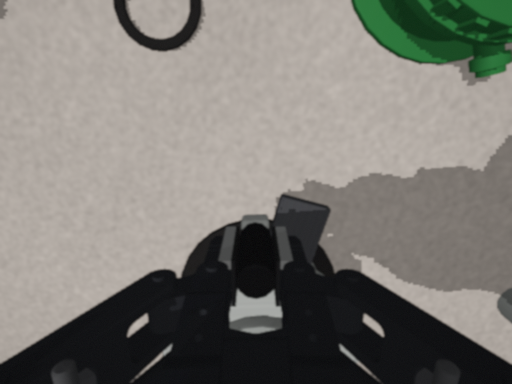

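The knob is gripped, and the tab corners show ahead at (283,197) and (328,210). About 16° remain.

```bash
python3 -m handwheel '[[1,0.0019,0.0077,0,-5],[1,0.0039,0.0153,0,-10],[1,0.006,0.0212,0,-14],[1,0.0072,0.0241,0,-16],[1,0.0072,0.0241,0,-16]]'
python3 - <<'E'
import numpy as np, cv2
from workcell import get_obs, viewer
c=viewer.camera("wrist"); cv2.imwrite("pics/w4.png",c["color"]);print(c["origin"],c["orientation"])
o=get_obs();p=o['ee_pos'];d=p[:2]-[.586,-.2425];a=np.degrees(np.arctan2(d[1],d[0]));print(p,np.hypot(*d),a,o['wrist_force'])
im=c["color"][170:320,180:340]; cv2.imwrite("pics/w4c.png",(255*(cv2.resize(im,(640,600),interpolation=cv2.INTER_CUBIC)/255.)**.5).astype('uint8'))
E
```

```text
time: 4.95
ee_pos: [0.5026, -0.2058, 0.0879]
tcp_rot: [-179.8, -0.4, 65.8]
wrist_force: [-3.9, 5.1, 2.0]
opening: 0.0172
[ 0.43587036 -0.17702773  0.23056113] [163.57384894  -0.40184403  65.79664585]
[ 0.50261139 -0.20577553  0.08791157] 0.09111721865460207 156.23123507250685 [-4.04278857  4.55896396  2.73830136]
```

View pics/w4c.png

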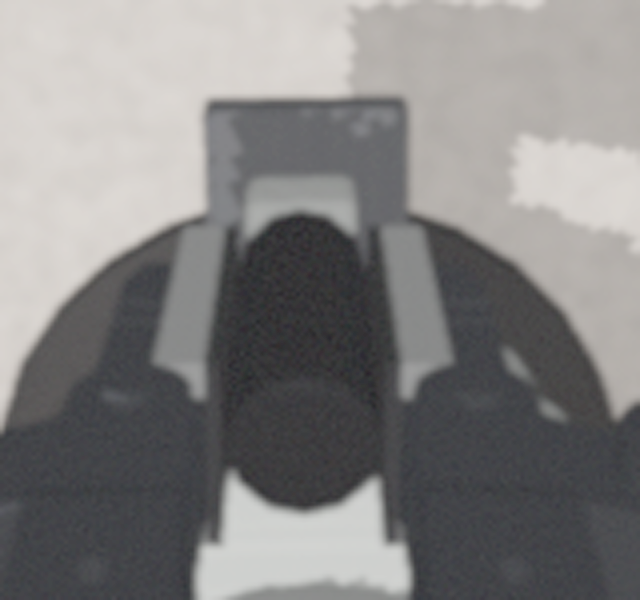

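The arm end (crop columns 245–358) lies over the tab (208–407), about 0.9 mm short of centre. I'll nudge it by 1 mm and then release.

```bash
python3 -m handwheel '[[1,0.0005,0.001,0,-0.6],[1,0.0005,0.001,0,-0.6],[1,0.0005,0.001,0,-0.6]]'; python3 -m handwheel '[[0.7,0,0,0,0],[0.3,0,0,0,0],[0,0,0,0,0],[0,0,0,0,0],[0,0,0,0,0]]';  python3 - <<'E'
import cv2
from workcell import viewer
c=viewer.camera("wrist"); im=c["color"][170:320,180:340]; cv2.imwrite("pics/w5c.png",(255*(cv2.resize(im,(640,600),interpolation=cv2.INTER_CUBIC)/255.)**.5).astype('uint8'))
E
```

```text
time: 5.3
ee_pos: [0.503, -0.2049, 0.0879]
tcp_rot: [-179.8, -0.4, 65.3]
wrist_force: [-2.7, 0.7, 0.1]
opening: 0.0171
time: 5.8
ee_pos: [0.503, -0.2049, 0.088]
tcp_rot: [-179.8, -0.4, 65.3]
wrist_force: [-0.1, -0.6, -0.3]
opening: 0.0816
```

View pics/w5c.png

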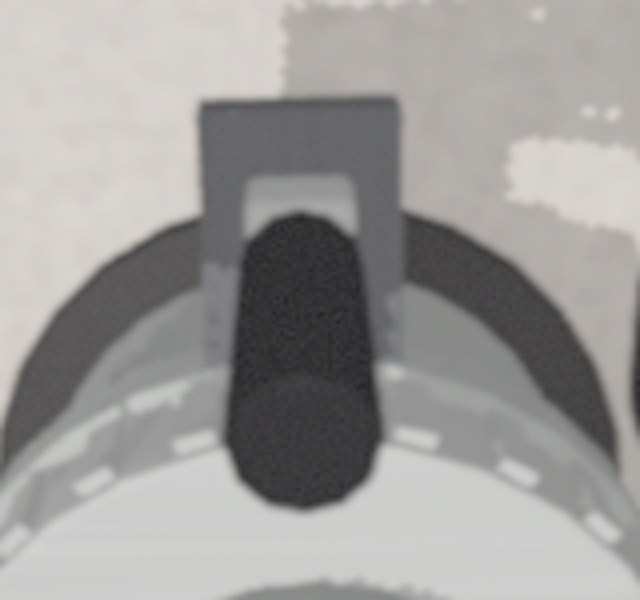

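Released: the arm (243–357) is centred on the tab (199–401). Next I retreat straight up and check again.

```bash
python3 -m handwheel '[[0,0,0,0.03,0],[0,0,0,0.07,0],[0,0,0,0.11,0],[0,0,0,0.15,0],[0,0,0,0.15,0]]'; python3 -m handwheel '[[0,-0.04,0.02,0,0],[0,-0.08,0.04,0,0],[0,-0.12,0.06,0,0],[0,-0.12,0.06,0,0]]'
python3 - <<'E'
import cv2,numpy as np
from workcell import viewer
a=viewer.camera("top")["color"];b=viewer.camera("side")["color"]
cv2.imwrite("pics/end_top.png",a)
g=lambda i:(255*(cv2.resize(i,(400,400),interpolation=cv2.INTER_CUBIC)/255.)**.6).astype('uint8')
cv2.imwrite("pics/end.png",np.hstack([g(a[105:205,260:360]),g(b[165:265,265:365])]))
E
```

```text
time: 6.35
ee_pos: [0.5044, -0.2055, 0.2439]
tcp_rot: [179.8, -0.4, 65.3]
wrist_force: [0.9, 0.1, -0.5]
opening: 0.0855
time: 6.75
ee_pos: [0.381, -0.1438, 0.2447]
tcp_rot: [179.7, -0.4, 65.3]
wrist_force: [1.6, 0.2, 0.3]
opening: 0.085
```

View pics/end.png

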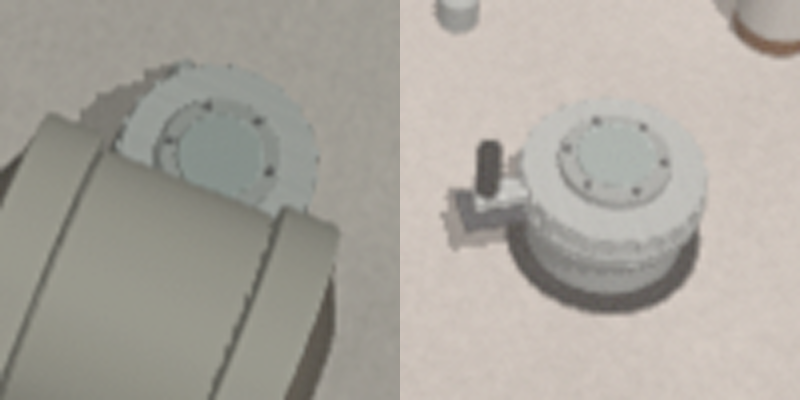

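View pics/end_top.png

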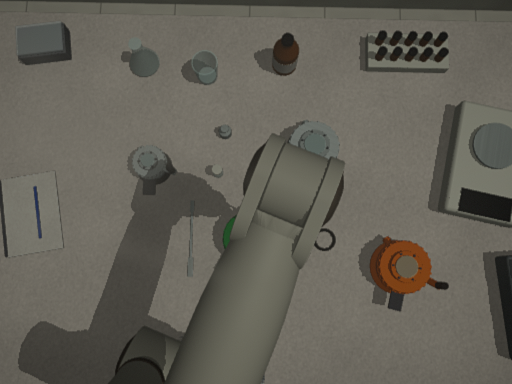

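Run:
```python
from h import *
from workcell import job_done
k=back("side",((88.5)/4-.5+265,(148.5)/4-.5+165),.122)[:2]-[.5855,-.2424]
print(np.hypot(*k),np.degrees(np.arctan2(k[1],k[0])))
print(job_done())
```

```text
0.09090029877000665 156.33799998899372
the job is handed in; nothing more can be done
None
```

I gripped the wide steel holder's knob, turned its collar about 66° clockwise until the arm lay over the locked mark, and let go. I then lifted clear and handed the job in at about 7 s of the 34 s allowed.

- **Knob over the mark:** In the close wrist view after release, the knob's arm is centred on the tab to within about 0.5 mm. The side view after retreat puts the knob at 156.3°, against a measured mark angle of 156.5°, and 91 mm from the axis (90 mm expected).
- **Forces:** The wrist force was under 7 N in every reading, and close to zero once the gripper had let go.
- **Other holders:** The narrow holder looked unchanged in the last top view. I sent no contact near it or the orange and green look-alikes.
- **Limit of the last check:** The robot arm hid the wide holder's knob and most of the green holder in the final top picture. The final knob check therefore rests on the wrist and side views. I did not recheck the green holder after the retreat.

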